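# Close the glue pot, then hold the model's roof panel flush on its sloping deck

### The arm

A 6-joint arm with a two-finger parallel gripper is mounted at the origin on the work surface. World frame = base frame: x ahead of the robot, y to its left, z up, the work surface at z = 0. Lengths are in m, angles in rad, forces in N, time in s.
With the tool pointing down it reaches from about 0.3 to 0.75 m from the base axis. Payload 8.5 kg.
Tool frame: the origin (TCP) lies midway between the tips of the shut fingers; the grasp point (between the pads) lies 19 mm behind it (arm.grip_depth is the distance from the TCP to the grasp point, in m); z points along the fingers, y is the direction in which the jaws open and shut (so a half turn about z gives the same grasp; the last joint's range is limited). The gripper opens to 85 mm and grips with 20 to 120 N. Pads are 22 mm wide; open, the fingers measure 114 mm over their backs; the gripper's body (76 mm by 85 mm) begins 54 mm behind the grasp point. The pads swing forward as they close: fully open they stand 13 mm farther back than shut.
Start: joints at [-1.372, 0.381, 1.297, -0, 1.464, -0.215], TCP at [0.221, -0.504, 0.231] pointing down, gripper open.
Joint ranges: [-3.11, 3.11], [-0.89, 2.33], [0.22, 2.48], [-1.42, 4.56], [0.17, 2.85], [-2.88, 2.88]. Speed limits (rad/s): [2.39, 2.39, 3.14, 3.14, 3.14, 3.14].

### API

Orientations are given as a unit quaternion [x, y, z, w].
In Python, from bench import arm, viewer gives the robot as it stands.
- The arm moves only by the shell command python3 -m handwheel 'ROWS'. ROWS is JSON, one flat list of numbers, 5 for each row, row after row: the finger opening in m, from 0 to 0.0854, then the shift along the world's x, y, z in m, then the turn about the world's z in degrees. A call has 1 to 20 rows; each row is the pose to reach, as a shift and turn from the pose commanded when the call began; what a row does not reach only later rows make up. A row lasts 1/8 s, in which the tool goes at most 62.5 mm and 10.7 degrees, less where a joint would pass 70% of its speed; a pose out of reach is approached as far as the arm can. A call with a gripper value outside its range is refused whole. The fingers move at their own pace and stop on an object; the grip force is fixed at half the most. Time passes only in rows, so rows that repeat a pose let the fingers close. It gives the time, the measured TCP pose, the force and the opening at its end, in the units of the state.
- arm.state(): the state, without advancing time (a new reading comes with each control period).
- viewer.get_image(name): name is "scene" or "side" or "wrist"; returns (picture, depth): 400x640x3 uint8, blue, green, red; 400x640 float32, m along the optical axis (not along the pixel's ray), 0 where there is no reading.
- viewer.camera_info(name): a dict with "fx", "fy", "cx", "cy" (pixels), "world_from_camera" (4x4, takes a point from camera to world coordinates). Camera axes: x right, y down, z forward; pixel columns grow to the right and rows downward; lengths in m; the calibration is good to about 2 mm. The wrist camera is an equidistant fisheye: a pixel r from the principal point sees the ray r / f radians off the axis. A picture is of the moment at which its call begins: read the wrist's pose just before it. camera_info takes no time and is no camera call; for the wrist camera it gives the pose at the moment of the call.
- arm.finish_job(): hands the job in, once; it reports no verdict.
The state is a dict: "time": time; "qpos": joint angles; "dq": joint speeds; "effort": joint torques, N m; "tool_pos": TCP position; "tcp_rot": TCP orientation; "wrist_force": force on the tool from outside, world axes, zero at the start; "ft_torque": the same for the moment, N m; "opening": finger opening in m.
Only numpy, scipy, OpenCV 4.12 (cv2) and the standard library are available. Lean on these libraries where they do the work, as an engineer would, in place of code of your own. Each camera call takes 0.05 s, during which the arm holds its last target.

### The job

The glue is on: first turn the glue pot's cap clockwise until it is fully shut so the glue does not dry out. Then pick up the little tiled roof panel by its wooden grip, tilt it to match the sloping roof deck on the stand, and press it flush on the deck, centred and square to it (either way round), so that the sprung deck is pushed about half-way in. Finish while still holding it pressed there: do not let go, and leave the other things on the table where they are.

Things in the scene. Friction and masses are not known exactly. Their poses are not given: they have to be found in the camera images.
- cap (a joint): angle of the glue pot's cap, a quarter-turn screw cap that stays on the pot: 0 = fully shut (hard stop), grows to 1.6 as it is turned open, anticlockwise seen from above. It does not rise or sink and stays where it is left; it turns with about 0.1 N m.
- cap_wing (a point): point to grip the cap: on its axis, in the middle of its blue wing, 100 mm above the table. The wing is a bar 50 mm long (this point's x), 14 mm thick (y), 31 mm high, on the flat cap (62 mm across); the wing's top is 8.5 mm above this point, the flat of the cap 22 mm below it. The wing's +x end is red. z is up.
- glue_pot: white round glue pot 74 mm across in a black round holder 100 mm across, bolted to the table; origin on the table under its centre. With the cap shut the wing lies along this body's x axis and its red end stands over the small red mark on the holder. Whole height with the wing 109 mm.
- panel: terracotta-coloured tiled model roof panel, a flat plate 80 mm (x) by 60 mm (y) by 6 mm, loose, 0.08 to 0.17 kg, lying flat on the table with its grip up. On its top stands the wooden grip rib: 44 mm long (x), 16 mm thick (y), 40 mm high, centred, its top 46 mm above the origin. Origin: centre of the flat underside (the glue side); z is the plate's normal, towards the grip.
- deck_face (a point): centre of the top face of the plywood roof deck on the tilting stand; the deck is 100 mm (x) by 80 mm (y) by 10 mm. z is the face's outward normal, y is level, x runs up the slope: the face looks up and towards its -x side (the robot's side). It slopes 15 to 35 degrees from level, clamped: it does not turn when pressed. The face's centre is 100 to 110 mm above the table.
- stand: the tilting stand that carries the deck, bolted to the table: black base 130 (x) by 120 (y) mm, grey cheeks under the deck, at most 78 mm high; origin on the table under the middle of its base; x and y as the deck's, seen from above
- deck (a joint): how far the sprung deck is pushed in along its normal, without tilting (m): 0 = out, 0.012 = bottomed. It starts to move at about 2 to 4 N and needs 1.2 N more for each mm; a panel that just lies on it does not push it in noticeably.
- flask: orange drinking flask, 66 mm across, 190 mm tall, origin at its foot; leave alone
- paint_jar: paint jar with white cap, 60 mm across, 75 mm tall, origin at its foot; leave alone
- paint_tin: green paint tin, 68 mm across, 80 mm tall, origin at its foot; leave alone
- tape_roll: yellow ring of tape lying flat, 90 mm across, 24 mm high, origin under its centre; leave alone
- brush: paint brush lying on the table, nearest the robot; leave alone
- screwdriver: screwdriver lying on the table; leave alone
Not all that is in view belongs to the job. Leave any green or purple look-alike of the stand alone. What is shaped like the glue_pot but orange is not meant.

How it is judged:
On the way, in this order (a step that is already met when the one before it is completed fails the run):
1. the cap is turned fully shut (value of joint cap below 0.08 rad), for 0.2 s.
2. the panel is lifted clear of the table in the fingers (height (world z) of panel above 0.04 m and contact force between the fingers and panel above 0.5 N), for 0.2 s.
At the end, for the whole second after the job is handed in: Cap within 0.08 rad of shut; the gripper still holds the panel, its underside on the deck within 3 mm, 0.045 rad of parallel, centred within 12 mm each way, square within 0.12 rad, pressed with over 2 N so that the deck is in by 1.5 to 10.5 mm of its 12 mm, at rest (value of joint cap below 0.08 rad and z of panel in the frame of deck_face between -0.003 and 0.003 m and x of panel in the frame of deck_face between -0.012 and 0.012 m and y of panel in the frame of deck_face between -0.012 and 0.012 m and angle between the z axis of panel and the z axis of deck_face, either way round below 0.045 rad and angle between the x axis of panel and the x axis of deck_face, either way round below 0.12 rad and value of joint deck between 0.0015 and 0.0105 m and contact force between panel and stand above 2 N and contact force between the fingers and panel above 1 N and linear speed of panel below 0.02 m/s); the arm keeps its last pose, push and grip.
It fails at once if another thing on the table is shifted by more than 40 mm or tipped over (distance of any of flask, paint_jar, paint_tin, tape_roll, brush, screwdriver from where it was at the start of the episode above 0.04 m or angle between any of flask, paint_jar, paint_tin's own z axis and vertical above 0.6 rad).
It also fails if it takes over 50 s, if anything falls off the work surface, if the arm or the gripper's body presses on something with over 40 N, if the wrist force passes 120 N, or if a joint passes its speed limit or range.

## Working session

There is one attempt and no reset: what is moved stays moved. The work goes in short steps, Python scripts to look and compute and a shell command to move; the robot and the scene stay as the last step left them, time stands still between calls to the robot, and variables do not carry over. Pictures are saved under pics/ and viewed, and the job is handed in when it is done.

```bash
ls -la; mkdir -p pics; cat > h.py <<'E'
import numpy as np,cv2
from bench import arm,viewer
from scipy.spatial.transform import Rotation as R
def px2w(name,u,v,d,info=None):
    i=info or viewer.camera_info(name); T=np.array(i["world_from_camera"])
    u=np.asarray(u,float);v=np.asarray(v,float);d=np.asarray(d,float)
    P=np.stack([(u-i["cx"])/i["fx"]*d,(v-i["cy"])/i["fy"]*d,d,np.ones_like(d)],-1)
    return (P@T.T)[...,:3]
E
python3 - <<'E'
from h import *
s=arm.state();print(s)
for n in ["scene","side","wrist"]:
    i=viewer.camera_info(n);print(n,i)
    im,d=viewer.get_image(n);cv2.imwrite(f"pics/{n}0.png",im);np.savez(f"pics/{n}0.npz",im=im,d=d,T=i["world_from_camera"])
E
```

```text
total 12
drwxr-xr-x  3 agent agent 4096 Dec  7 09:33 .
drwxr-xr-x 23 root  root  4096 Dec  7 09:33 ..
drwxr-xr-x  2 agent agent 4096 Dec  7 09:33 pics
{'time': 0.0, 'qpos': array([-1.37230430e+00,  3.81221637e-01,  1.29826814e+00, -6.77463968e-06,
        1.46360410e+00, -2.15285399e-01]), 'dq': array([-0.00151189,  0.00098347, -0.00072036,  0.00042463, -0.00055589,
        0.00148848]), 'effort': array([-6.55185636e-05, -4.48462272e+01, -2.31280196e+01, -2.26788025e-04,
        4.75622408e-03, -1.73720383e-05]), 'tool_pos': array([ 0.22108295, -0.50328683,  0.23069553]), 'tcp_rot': array([ 9.78674408e-01,  2.05416261e-01,  2.93509138e-06, -7.50613668e-04]), 'wrist_force': array([ 0.29186303, -0.06426204, -0.1176312 ]), 'ft_torque': array([ 0.00427795, -0.03385229,  0.00889354]), 'opening': 0.08554373288162727}
scene {'fx': 392.397081168498, 'fy': 392.397081168498, 'cx': 316.67194428955764, 'cy': 187.7086145683833, 'world_from_camera': array([[ 0.14613413,  0.57298016, -0.80643571,  1.44598841],
       [ 0.98900651, -0.10324497,  0.10586125, -0.06467282],
       [-0.02260403, -0.8130
[... 243 characters left out ...]
, -0.23575201,  0.20120463,  0.268892  ],
       [-0.30992659,  0.71729605, -0.62404478,  0.87234059],
       [ 0.00279652, -0.65567322, -0.75503961,  1.09560932],
       [ 0.        ,  0.        ,  0.        ,  1.        ]])}
wrist {'fx': 309.70691628693146, 'fy': 309.70691628693146, 'cx': 319.96756395209735, 'cy': 195.45876258279057, 'world_from_camera': array([[ 4.02877348e-01, -8.69436956e-01, -2.85953180e-01,
         2.94828357e-01],
       [-9.15253741e-01, -3.82933802e-01, -1.25189029e-01,
        -4.70924073e-01],
       [-6.57170456e-04,  3.12155542e-01, -9.50030782e-01,
         3.73566821e-01],
       [ 0.00000000e+00,  0.00000000e+00,  0.00000000e+00,
         1.00000000e+00]])}
```

```bash
python3 -m handwheel --help 2>&1 | head -30; python3 -c "
from bench import arm;print([a for a in dir(arm) if a[0]!='_'], arm.grip_depth)"
```

```text
invalid input: not JSON, or not a number
['MotionError', 'finish_job', 'grip_depth', 'state'] 0.0187
```

View pics/scene0.png

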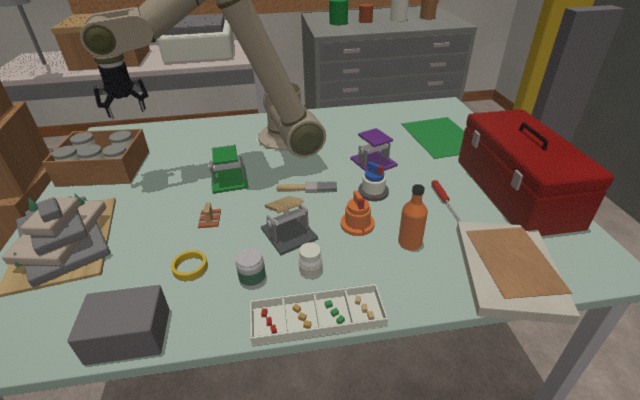

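View pics/side0.png

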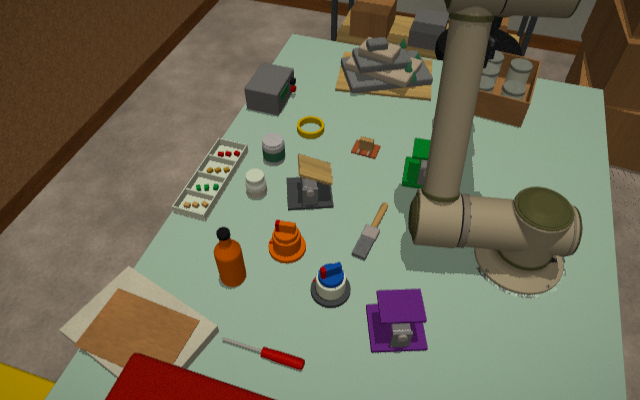

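View pics/wrist0.png

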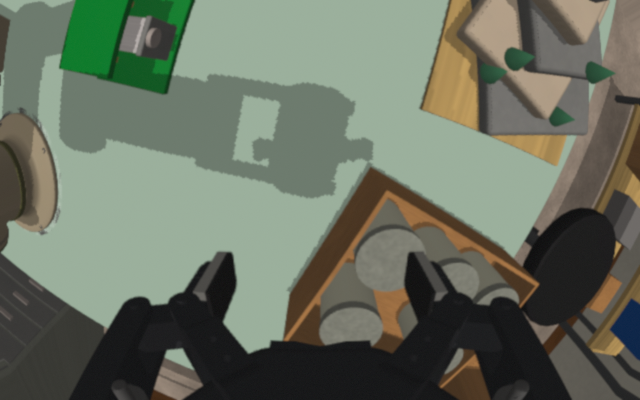

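```bash
python3 - <<'E'
import cv2,numpy as np
def crop(n,u0,u1,v0,v1,k): 
    im=cv2.imread(f"pics/{n}0.png")[v0:v1,u0:u1];return cv2.resize(im,None,fx=k,fy=k,interpolation=cv2.INTER_CUBIC)
a=crop("side",280,380,130,210,4);b=crop("side",300,365,250,310,6)
cv2.imwrite("pics/c1.png",a);cv2.imwrite("pics/c2.png",b)
cv2.imwrite("pics/c3.png",crop("scene",190,320,185,255,6)); cv2.imwrite("pics/c4.png",crop("scene",350,400,155,205,8))
E
```

```text
(no output)
```

View pics/c1.png

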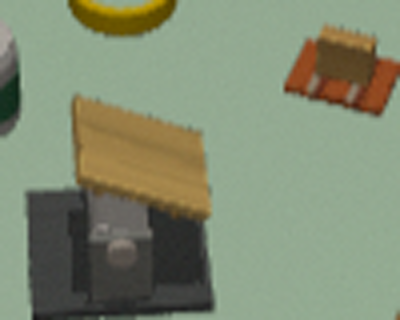

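View pics/c2.png

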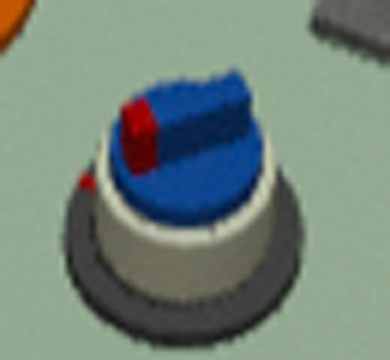

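View pics/c3.png

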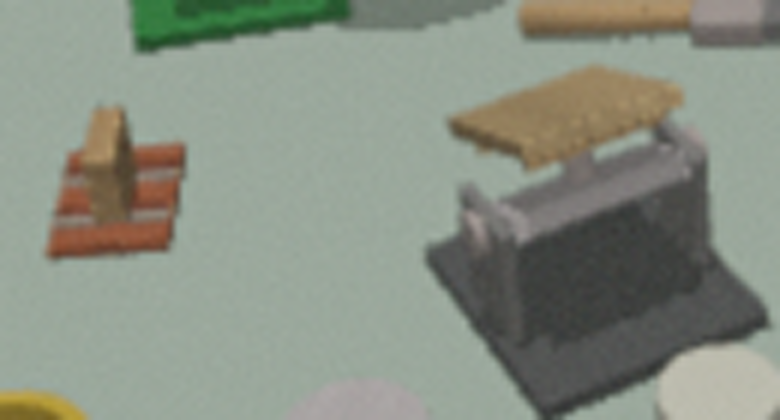

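View pics/c4.png

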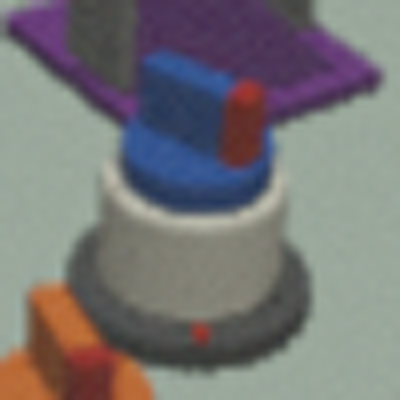

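```bash
cat > m.py <<'E'
from h import *
def cloud(n,f=None):
    z=np.load(f or f"pics/{n}0.npz");im,d=z["im"],z["d"]
    v,u=np.mgrid[0:400,0:640];P=px2w(n,u,v,d);hsv=cv2.cvtColor(im,cv2.COLOR_BGR2HSV)
    return im,hsv,d,P
E
python3 - <<'E'
from m import *
np.set_printoptions(precision=4,suppress=True)
for n,wins in [("scene",dict(pot=(350,400,155,205),panel=(195,228,200,230),deck=(262,308,192,216))),("side",dict(pot=(305,355,255,310),panel=(348,384,134,162),deck=(296,336,150,188)))]:
    im,hsv,d,P=cloud(n)
    print(n)
    for k,(u0,u1,v0,v1) in wins.items():
        p=P[v0:v1,u0:u1].reshape(-1,3);h=hsv[v0:v1,u0:u1].reshape(-1,3).astype(int);dd=d[v0:v1,u0:u1].ravel()
        ok=dd>0
        if k=="pot":
            blue=ok&(h[:,0]>100)&(h[:,0]<130)&(h[:,1]>120)
            red=ok&((h[:,0]<8)|(h[:,0]>172))&(h[:,1]>130)
            w=blue&(p[:,2]>.088)
            print("blue n",blue.sum(),"z",np.percentile(p[blue,2],[1,50,99]),"wing mean",p[w].mean(0),w.sum())
            rt=red&(p[:,2]>.07);rm=red&(p[:,2]<.05)
            print("red tip",p[rt].mean(0),rt.sum(),p[rt].max(0),"mark",p[rm].mean(0) if rm.any() else None,rm.sum())
            top=(blue|red)&(p[:,2]>.1035)
            q=p[top];c=q[:,:2].mean(0);U,S,V=np.linalg.svd(q[:,:2]-c);print("top",c,len(q),V[0],np.degrees(np.arctan2(V[0][1],V[0][0])),np.ptp((q[:,:2]-c)@V.T,axis=0))
            fl=blue&(p[:,2]<.083)&(p[:,2]>.073);print("flat",p[fl].mean(0),p[fl].min(0),p[fl].max(0))
        if k=="panel":
            m=ok&(p[:,2]>.003)&(h[:,1]>60); 
            g=m&(p[:,2]>.04);q=p[g];c=q.mean(0);V=np.linalg.svd(q[:,:2]-c[:2])[2];print("rib top",c,g.sum(),np.degrees(np.arctan2(V[0][1],V[0][0])),np.ptp((q[:,:2]-c[:2])@V.T,axis=0))
            pl=m&(p[:,2]<.012);r=cv2.minAreaRect(p[pl][:,:2].astype(np.float32)*1000);print("plate",r,pl.sum(),np.median(p[pl,2]))
            r=cv2.minAreaRect(q[:,:2].astype(np.float32)*1000);print("ribrect",r)
        if k=="deck":
            m=ok&(h[:,0]>8)&(h[:,0]<28)&(h[:,1]>60)&(p[:,2]>.06);q=p[m];print("deck",m.sum(),q.min(0),q.max(0))
            rng=np.random.default_rng(0);best=0
            for _ in range(400):
                a,b,c=q[rng.choice(len(q),3,False)];nn=np.cross(b-a,c-a);l=np.linalg.norm(nn)
                if l<1e-6: continue
                nn/=l;inl=abs((q-a)@nn)<.002
                if nn[2]**2>.4 and inl.sum()>best:best=inl.sum();I=inl
            c=q[I].mean(0);nn=np.linalg.svd(q[I]-c)[2][2];nn*=np.sign(nn[2]);print("n",nn,"tilt",np.degrees(np.arccos(nn[2])),I.sum(),"yaw x",np.degrees(np.arctan2(-nn[1],-nn[0])))
            x=np.array([-nn[0],-nn[1],0]);x/=np.linalg.norm(x);y=np.cross([0,0,1],x);xs=np.cross(y,nn)
            rr=cv2.minAreaRect(np.c_[(q[I]-c)@xs,(q[I]-c)@y].astype(np.float32)*1000);print(rr,"center",c+xs*rr[0][0]/1000+y*rr[0][1]/1000)
E
```

```text
scene
blue n 203 z [0.0677 0.0807 0.1118] wing mean [0.4427 0.246  0.104 ] 71
red tip [0.5459 0.2097 0.1024] 73 [0.6188 0.2723 0.1126] mark [0.4878 0.2452 0.0181] 3
top [0.4957 0.226 ] 78 [ 0.8931 -0.4499] -26.735231500189812 [0.2111 0.0466]
flat [0.4567 0.2432 0.0789] [0.4257 0.2229 0.0734] [0.475  0.2792 0.0824]
rib top [ 0.4929 -0.2707  0.0466] 60 -4.515478152583964 [0.0458 0.0168]
plate ((490.3060607910156, -271.2237854003906), (59.648170471191406, 82.67262268066406), 87.33277130126953) 241 0.008051672471903082
ribrect ((490.2076721191406, -270.435791015625), (16.446247100830078, 45.64506530761719), 82.96627807617188)
deck 365 [ 0.5364 -0.0967  0.085 ] [0.6381 0.0073 0.1304]
n [-0.4018 -0.1662  0.9005] tilt 25.775779416269625 247 yaw x 22.475659949067744
((-5.975311279296875, 1.123199462890625), (95.72227478027344, 77.72000122070312), 1.597015142440796) center [ 0.5853 -0.0462  0.1096]
side
blue n 438 z [0.0655 0.0797 0.1119] wing mean [0.4373 0.251  0.1039] 148
red tip [0.4572 0.2682 0.1003] 54 [0.4656 0.2737 0.1141] mark [0.4865 0.2452 0.0163] 7
top [0.443  0.2537] 120 [0.7728 0.6347] 39.394349994656864 [0.0492 0.0176]
flat [0.436  0.2631 0.0784] [0.4122 0.2285 0.073 ] [0.4719 0.2829 0.0828]
rib top [ 0.488  -0.2695  0.0457] 67 177.89798763447018 [0.0435 0.0239]
plate ((488.5843200683594, -270.29278564453125), (62.928565979003906, 81.95932006835938), 88.029052734375) 229 0.007409880605891539
ribrect ((488.33697509765625, -271.0636291503906), (43.97159194946289, 22.987380981445312), 4.502083778381348)
deck 736 [ 0.5255 -0.0963  0.0648] [0.6365 0.0087 0.1312]
n [-0.4114 -0.1751  0.8945] tilt 26.55776468208115 495 yaw x 23.061312976481695
((-0.11330032348632812, -0.7789154052734375), (82.85600280761719, 101.95475769042969), 89.07401275634766) center [ 0.5805 -0.0442  0.1069]
```

```bash
python3 - <<'E'
from m import *
np.set_printoptions(precision=4,suppress=True)
from scipy.optimize import least_squares
for n,(u0,u1,v0,v1) in dict(scene=(350,395,155,205),side=(300,360,255,310)).items():
    im,hsv,d,P=cloud(n);p=P[v0:v1,u0:u1].reshape(-1,3);h=hsv[v0:v1,u0:u1].reshape(-1,3).astype(int);near=np.hypot(p[:,0]-.44,p[:,1]-.25)<.06
    blue=near&(h[:,0]>100)&(h[:,0]<130)&(h[:,1]>120)
    red=near&((h[:,0]<8)|(h[:,0]>172))&(h[:,1]>130)
    q=p[(blue|red)&(p[:,2]>.1055)];c=q[:,:2].mean(0);r=cv2.minAreaRect(q[:,:2].astype(np.float32)*1000);print(n,"wing top",len(q),c,r)
    print("redtip",p[red&(p[:,2]>.09)].mean(0))
    w=near&(h[:,1]<60)&(p[:,2]>.03)&(p[:,2]<.06)  # white wall
    f=lambda x:np.hypot(p[w,0]-x[0],p[w,1]-x[1])-.037
    print("pot wall fit",w.sum(),least_squares(f,[.44,.25],loss="soft_l1",f_scale=.002).x)
    pu=(hsv[...,0]>130)&(hsv[...,0]<160)&(hsv[...,1]>100)&(d>0)&(P[...,2]>.02)&(P[...,2]<.2)
    q=P[pu];print("purple",len(q),np.percentile(q,1,axis=0),np.percentile(q,99,axis=0)); t=q[np.hypot(*(q[:,:2]-[.441,.251]).T).argmin()];print("nearest",t)
    hh=(d>0)&(np.hypot(P[...,0]-.585,P[...,1]+.045)<.2)&(P[...,2]>.03);
E
```

```text
scene wing top 50 [0.446  0.2508] ((444.24407958984375, 251.4380340576172), (47.52393341064453, 16.102628707885742), 39.27830123901367)
redtip [0.4616 0.265  0.1028]
pot wall fit 184 [0.4413 0.2522]
purple 304 [0.2188 0.2541 0.1069] [0.322  0.3445 0.1151]
nearest [0.325  0.2848 0.109 ]
side wing top 112 [0.4433 0.2536] ((442.932861328125, 252.84982299804688), (48.997379302978516, 17.06338882446289), 40.696128845214844)
redtip [0.4575 0.2677 0.1054]
pot wall fit 204 [0.443  0.2501]
purple 1489 [0.2122 0.2557 0.1032] [0.3198 0.3507 0.1147]
nearest [0.4499 0.2665 0.1031]
```

```bash
python3 -m handwheel '[0.085,0.22,0.755,0,16, 0.085,0.22,0.755,0,16, 0.085,0.22,0.755,0,16, 0.085,0.22,0.755,0,16, 0.085,0.22,0.755,0,16, 0.085,0.22,0.755,0,16, 0.085,0.22,0.755,0,16, 0.085,0.22,0.755,0,16, 0.085,0.22,0.755,0,16, 0.085,0.22,0.755,0,16, 0.085,0.22,0.755,0,16, 0.085,0.22,0.755,0,16, 0.085,0.22,0.755,0,16, 0.085,0.22,0.755,0,16, 0.085,0.22,0.755,0,16, 0.085,0.22,0.755,0,16]'
python3 - <<'E'
from h import *
s=arm.state();print(s['time'],s['tool_pos'],s['qpos'],R.from_quat(s['tcp_rot']).as_matrix())
im,d=viewer.get_image("wrist");cv2.imwrite("pics/w1.png",im)
E
```

```text
time: 2.15
tool_pos: [0.4411, 0.2505, 0.2314]
tcp_rot: [0.941, 0.339, -0.0, 0.0]
wrist_force: [-0.2, -0.3, 0.1]
opening: 0.0851
2.15 [0.44105391 0.25051121 0.23144675] [ 2.82817540e-01  3.05554035e-01  1.41255502e+00 -8.79200588e-05
  1.42353409e+00  1.16192129e+00] [[ 7.70159291e-01  6.37851602e-01 -2.42157882e-05]
 [ 6.37851597e-01 -7.70159289e-01 -9.76036737e-05]
 [-8.09066739e-05  5.97242970e-05 -9.99999995e-01]]
```

View pics/w1.png

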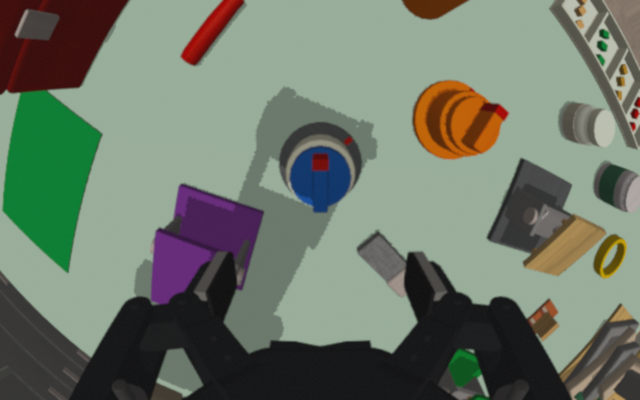

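```bash
python3 -m handwheel '[0.06,0.001,0.001,-0.06,0, 0.06,0.001,0.001,-0.12,0, 0.06,0.001,0.001,-0.145,0, 0.06,0.001,0.001,-0.145,0, 0,0.001,0.001,-0.145,0, 0,0.001,0.001,-0.145,0, 0,0.001,0.001,-0.145,0, 0,0.001,0.001,-0.145,0, 0,0.001,0.001,-0.145,0]'
python3 - <<'E'
from h import *
im,d=viewer.get_image("wrist");cv2.imwrite("pics/w2.png",im)
E
```

```text
time: 3.32
tool_pos: [0.4429, 0.2522, 0.0877]
tcp_rot: [0.941, 0.34, 0.001, 0.0]
wrist_force: [0.5, -2.8, 6.6]
opening: 0.0127
```

View pics/w2.png

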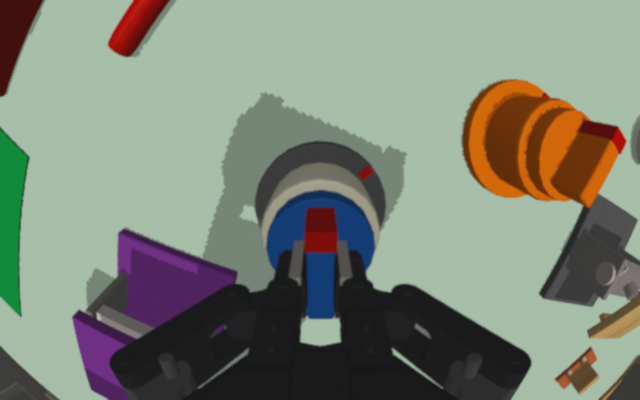

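```bash
python3 -m handwheel '[0,0,0,0,-10, 0,0,0,0,-20, 0,0,0,0,-30, 0,0,0,0,-40, 0,0,0,0,-46, 0,0,0,0,-50, 0,0,0,0,-53, 0,0,0,0,-53, 0,0,0,0,-53]'
python3 - <<'E'
from h import *
s=arm.state();print(s['ft_torque'],s['wrist_force'],R.from_quat(s['tcp_rot']).as_matrix()[:,0],s['tool_pos'])
im,d=viewer.get_image("wrist");cv2.imwrite("pics/w3.png",im)
im,d=viewer.get_image("side");cv2.imwrite("pics/s3.png",cv2.resize(im[240:320,280:380],None,fx=6,fy=6))
E
```

```text
time: 4.5
tool_pos: [0.4433, 0.251, 0.0877]
tcp_rot: [0.994, -0.114, 0.002, 0.002]
wrist_force: [1.9, -8.8, 7.3]
opening: 0.0126
[-1.73616442 -0.29056368  1.62013602] [ 1.88763683 -8.83460428  7.29251167] [ 0.97417932 -0.2257309   0.00449659] [0.44332254 0.25104358 0.08771175]
```

View pics/w3.png

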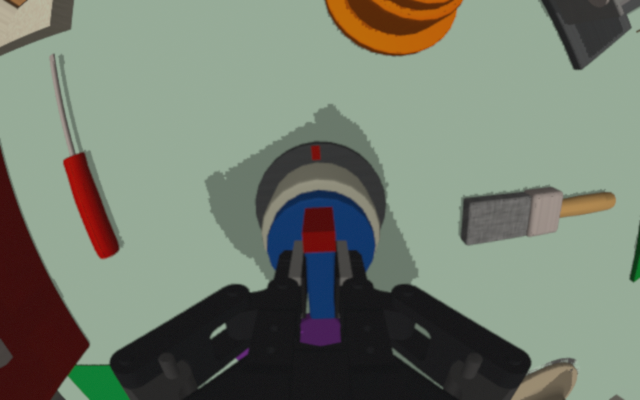

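View pics/s3.png

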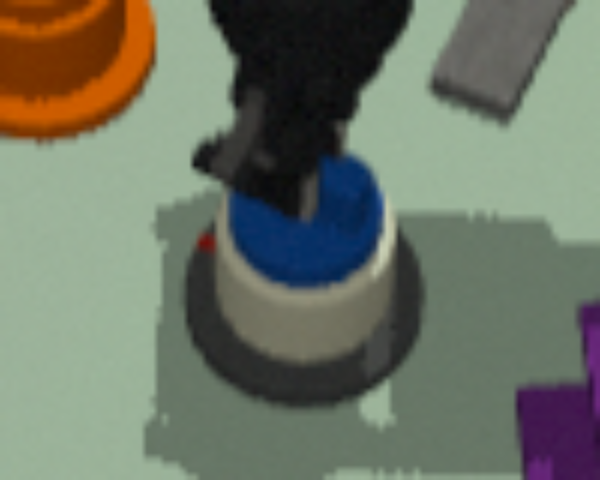

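```bash
python3 -m handwheel '[0.06,0,0,0,0, 0.06,0,0,0,0, 0.06,0,0,0,0, 0.06,0,0,0.06,0, 0.06,0,0,0.12,0, 0.06,0,0,0.15,0, 0.06,0.047,-0.522,0.15,11, 0.06,0.047,-0.522,0.15,11, 0.06,0.047,-0.522,0.15,11, 0.06,0.047,-0.522,0.15,11, 0.06,0.047,-0.522,0.15,11, 0.06,0.047,-0.522,0.15,11, 0.06,0.047,-0.522,0.15,11, 0.06,0.047,-0.522,0.15,11, 0.06,0.047,-0.522,0.15,11, 0.06,0.047,-0.522,0.15,11, 0.06,0.047,-0.522,0.15,11, 0.06,0.047,-0.522,0.15,11]'
python3 - <<'E'
from h import *
s=arm.state();print(s['tool_pos'],R.from_quat(s['tcp_rot']).as_matrix()[:,0])
for n in ["wrist","side"]:
    i=viewer.camera_info(n);im,d=viewer.get_image(n);cv2.imwrite(f"pics/{n}4.png",im);np.savez(f"pics/{n}4.npz",im=im,d=d,T=i["world_from_camera"])
E
```

```text
time: 6.85
tool_pos: [0.4892, -0.2683, 0.2366]
tcp_rot: [1.0, -0.019, 0.0, -0.0]
wrist_force: [-0.6, 0.3, -0.1]
opening: 0.06
[ 0.4892335  -0.26827353  0.23659562] [ 9.99258250e-01 -3.85088118e-02  1.44155772e-04]
```

View pics/wrist4.png

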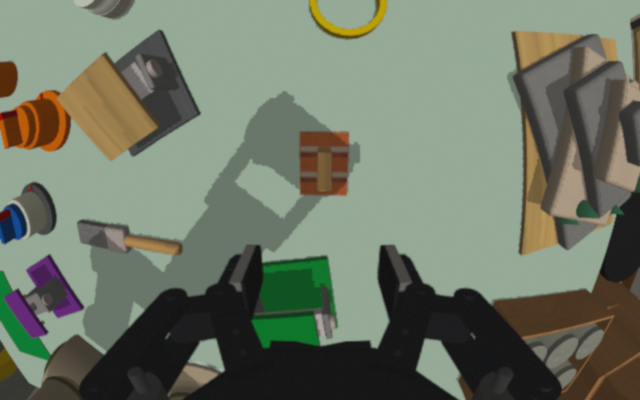

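View pics/side4.png

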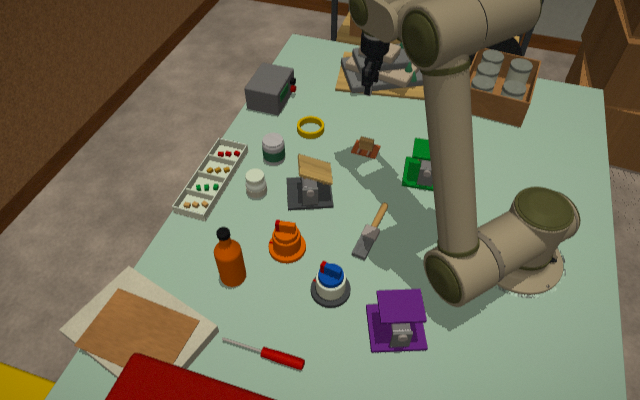

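```bash
cat >> h.py <<'E'
def wrist_cloud(f):
    z=np.load(f);im,d,T=z["im"],z["d"],z["T"];i=viewer.camera_info("wrist")
    v,u=np.mgrid[0:400,0:640].astype(float);x=(u-i["cx"])/i["fx"];y=(v-i["cy"])/i["fy"];r=np.hypot(x,y)+1e-9
    k=np.tan(np.minimum(r,1.4))/r
    P=np.stack([x*k*d,y*k*d,d,np.ones_like(d)],-1)@T.T
    return im,cv2.cvtColor(im,cv2.COLOR_BGR2HSV).astype(int),d,P[...,:3]
def plane(q,tol=.002):
    rng=np.random.default_rng(0);best=0
    for _ in range(400):
        a,b,c=q[rng.choice(len(q),3,False)];n=np.cross(b-a,c-a);l=np.linalg.norm(n)
        if l<1e-7: continue
        n/=l;I=abs((q-a)@n)<tol
        if I.sum()>best: best=I.sum();J=I
    c=q[J].mean(0);n=np.linalg.svd(q[J]-c,full_matrices=False)[2][2];return n*np.sign(n[2]),c,J
E
python3 - <<'E'
from h import *
np.set_printoptions(precision=4,suppress=True)
im,h,d,P=wrist_cloud("pics/wrist4.npz")
def box(u0,u1,v0,v1):return P[v0:v1,u0:u1].reshape(-1,3),h[v0:v1,u0:u1].reshape(-1,3)
p,c=box(290,360,125,205)
m=(c[:,0]<25)&(c[:,1]>90)&(p[:,2]>.002);g=m&(p[:,2]>.042)
print("rib",g.sum(),np.median(p[g],axis=0),cv2.minAreaRect((p[g][:,:2]*1000).astype(np.float32)))
pl=m&(p[:,2]<.015);print("plate",pl.sum(),np.median(p[pl,2]),cv2.minAreaRect((p[pl][:,:2]*1000).astype(np.float32)))
p,c=box(50,200,20,170)
m=(c[:,0]>8)&(c[:,0]<28)&(c[:,1]>60)&(p[:,2]>.06);q=p[m];n,cc,J=plane(q)
x=np.array([-n[0],-n[1],0]);x/=np.linalg.norm(x);y=np.cross([0,0,1],x);xs=np.cross(y,n)
rr=cv2.minAreaRect(np.c_[(q[J]-cc)@xs,(q[J]-cc)@y].astype(np.float32)*1000)
print("deck",J.sum(),n,"tilt",np.degrees(np.arccos(n[2])),"yaw",np.degrees(np.arctan2(x[1],x[0])),rr,cc+xs*rr[0][0]/1e3+y*rr[0][1]/1e3)
gr=(h[...,0]>50)&(h[...,0]<75)&(h[...,1]>150)&(d>0)&(np.hypot(P[...,0]-.35,P[...,1]+.22)<.15);print("green",P[gr].min(0),P[gr].max(0))
print("green tall",P[gr&(P[...,2]>.05)].min(0),P[gr&(P[...,2]>.05)].max(0))
E
```

```text
rib 562 [ 0.4896 -0.2721  0.0461] ((517.8170776367188, -274.32275390625), (16.485660552978516, 103.2619857788086), 87.62651824951172)
plate 2065 0.006921578037932419 ((488.26190185546875, -272.73248291015625), (58.64096450805664, 79.5123519897461), 86.890625)
deck 5389 [-0.4098 -0.1725  0.8957] tilt 26.399635151738877 yaw 22.828572721078707 ((-1.4597358703613281, 2.7866973876953125), (100.13097381591797, 81.365234375), 0.08158927410840988) [ 0.5794 -0.0477  0.1054]
green [ 0.2625 -0.2809  0.0052] [ 0.4891 -0.1725  0.2759]
green tall [ 0.2878 -0.2586  0.102 ] [ 0.4891 -0.184   0.2759]
```

```bash
python3 -m handwheel '[0.06,0,-0.002,-0.06,-1, 0.06,0,-0.002,-0.12,-1, 0.06,0,-0.002,-0.18,-1, 0.06,0,-0.002,-0.216,-1, 0.06,0,-0.002,-0.216,-1, 0,0,-0.002,-0.216,-1, 0,0,-0.002,-0.216,-1, 0,0,-0.002,-0.216,-1, 0,0,-0.002,-0.216,-1, 0,0,-0.002,-0.216,-1]'
python3 - <<'E'
from h import *
im,d=viewer.get_image("wrist");cv2.imwrite("pics/w5.png",im)
E
```

```text
time: 8.2
tool_pos: [0.4899, -0.2721, 0.0221]
tcp_rot: [1.0, -0.029, 0.001, 0.001]
wrist_force: [-0.3, 1.4, 7.4]
opening: 0.0147
```

View pics/w5.png

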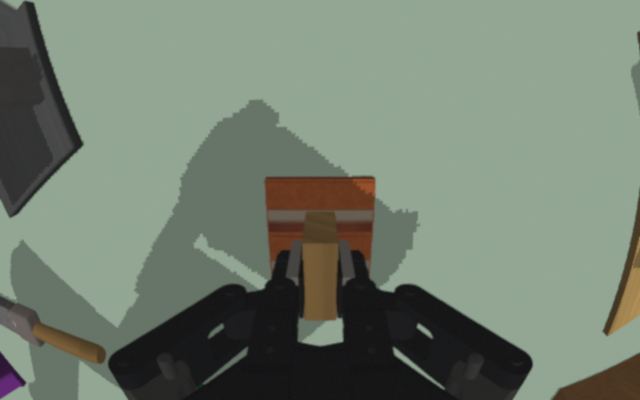

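```bash
python3 -m handwheel '[0,0,0,0.04,0, 0,0,0,0.09,0, 0,0,0,0.14,0, 0,0,0,0.18,0, 0,0.02,0.055,0.18,7, 0,0.04,0.11,0.18,14, 0,0.06,0.16,0.18,20, 0,0.084,0.222,0.18,26, 0,0.084,0.222,0.18,26, 0,0.084,0.222,0.18,26, 0,0.084,0.222,0.18,26]'
python3 - <<'E'
from h import *
s=arm.state();print(s['wrist_force'],s['ft_torque'])
for n in ["wrist","side","scene"]:
    i=viewer.camera_info(n);im,d=viewer.get_image(n);cv2.imwrite(f"pics/{n}6.png",im);np.savez(f"pics/{n}6.npz",im=im,d=d,T=i["world_from_camera"])
a=cv2.resize(cv2.imread("pics/side6.png")[100:210,250:360],None,fx=4,fy=4);b=cv2.resize(cv2.imread("pics/scene6.png")[150:260,240:330],None,fx=4,fy=4);cv2.imwrite("pics/c6.png",np.hstack([a,b]))
E
```

```text
time: 9.62
tool_pos: [0.5728, -0.0507, 0.2005]
tcp_rot: [0.981, 0.196, 0.0, 0.0]
wrist_force: [-0.4, 0.4, -1.8]
opening: 0.015
[-0.42529122  0.36241122 -1.78625195] [-0.01572621 -0.0100003  -0.00746215]
```

View pics/wrist6.png

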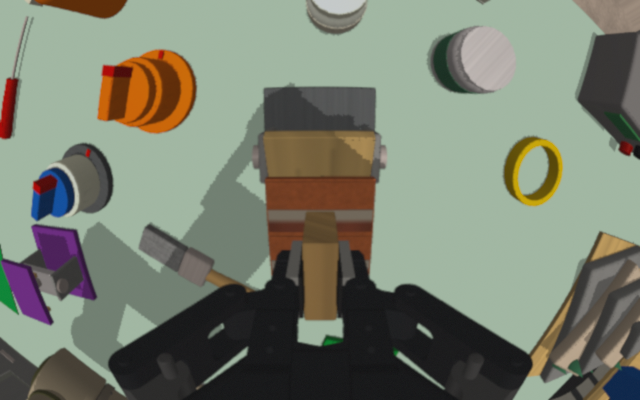

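View pics/c6.png

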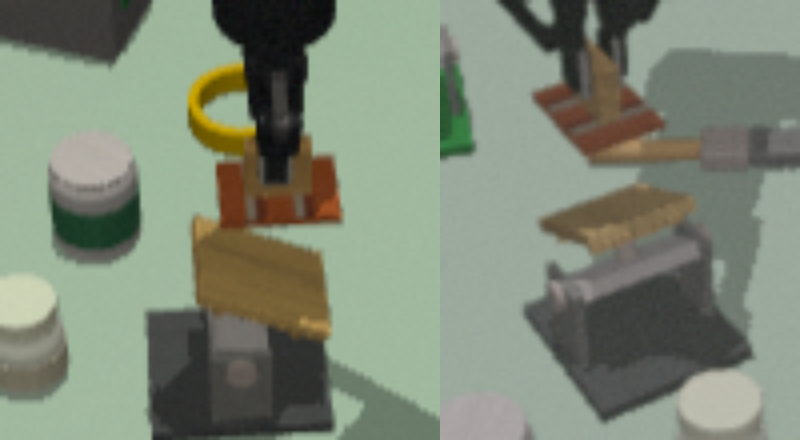

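```bash
python3 -m handwheel '[0,0.0045,0.003,-0.03,0, 0,0.0045,0.003,-0.05,0, 0,0.0045,0.003,-0.05,0, 0,0.0035,0.0025,-0.057,0, 0,0.0025,0.002,-0.063,0, 0,0.0025,0.002,-0.063,0]'
python3 - <<'E'
from h import *
s=arm.state();print(s['wrist_force'],s['ft_torque'],s['tool_pos'])
im,d=viewer.get_image("side");a=cv2.resize(im[100:210,250:360],None,fx=4,fy=4)
im,d=viewer.get_image("scene");b=cv2.resize(im[150:260,240:330],None,fx=4,fy=4);cv2.imwrite("pics/c7.png",np.hstack([a,b]))
E
```

```text
time: 10.52
tool_pos: [0.5768, -0.048, 0.1391]
tcp_rot: [0.98, 0.197, 0.002, 0.001]
wrist_force: [-1.4, -1.4, 8.2]
opening: 0.0146
[-1.41770989 -1.4147597   8.2153654 ] [ 0.11128713 -0.12699684  0.0708806 ] [ 0.57675268 -0.04804822  0.13914431]
```

View pics/c7.png

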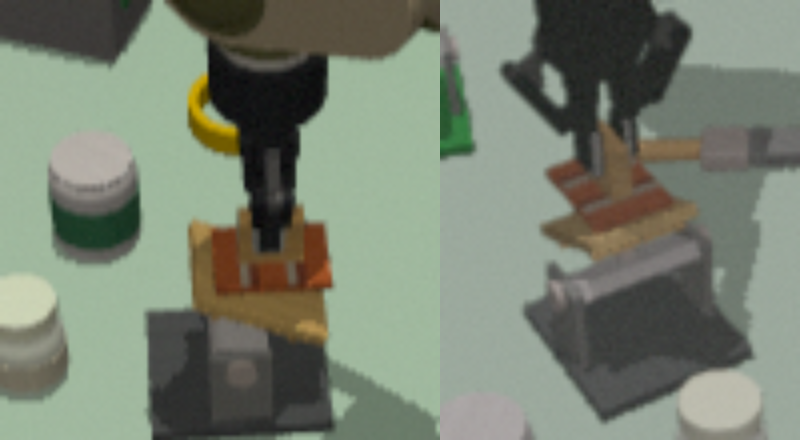

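```bash
python3 -m handwheel '[0,-0.0005,0,-0.004,0, 0,-0.001,-0.0005,-0.008,0, 0,-0.0015,-0.0005,-0.012,0, 0,-0.0015,-0.0005,-0.012,0]'
python3 - <<'E'
from h import *
s=arm.state();print(s['wrist_force'],s['ft_torque'],s['tool_pos'])
im,d=viewer.get_image("side");a=cv2.resize(im[100:210,250:360],None,fx=4,fy=4)
im,d=viewer.get_image("scene");b=cv2.resize(im[150:260,240:330],None,fx=4,fy=4);cv2.imwrite("pics/c8.png",np.hstack([a,b]))
E
```

```text
time: 11.12
tool_pos: [0.5758, -0.0487, 0.1286]
tcp_rot: [0.98, 0.197, 0.003, 0.002]
wrist_force: [-3.4, -0.9, 16.9]
opening: 0.0151
[-3.36499367 -0.9104165  16.85929556] [ 0.18218873 -0.02626229  0.01518987] [ 0.57575184 -0.04871868  0.12856298]
```

View pics/c8.png

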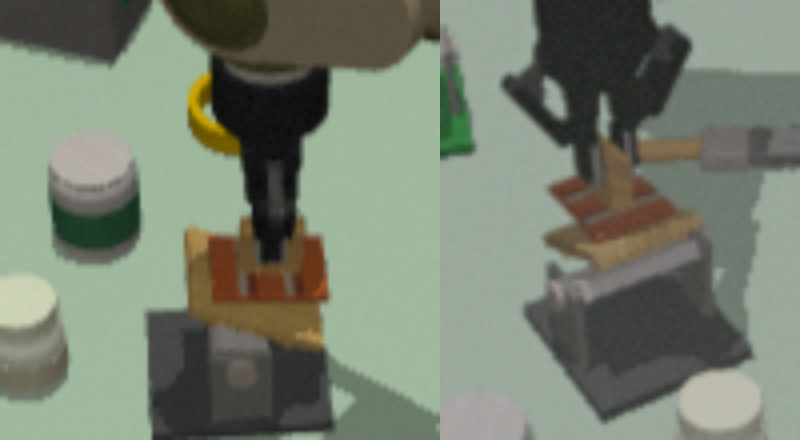

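```bash
python3 -m handwheel '[0,-0.0005,0,-0.004,0, 0,-0.001,-0.0005,-0.008,0, 0,-0.002,-0.0005,-0.012,0, 0,-0.002,-0.0005,-0.012,0]'
cat > look.py <<'E'
from h import *
import sys
np.set_printoptions(precision=4,suppress=True)
k=sys.argv[1]
s=arm.state();print(s['time'],s['wrist_force'],s['ft_torque'],s['tool_pos'])
out=[]
for n,(v0,v1,u0,u1) in dict(side=(100,210,250,360),scene=(150,260,240,330)).items():
    im,d=viewer.get_image(n);out.append(cv2.resize(im[v0:v1,u0:u1],None,fx=4,fy=4));np.savez(f"pics/{n}{k}.npz",im=im,d=d)
    v,u=np.mgrid[0:400,0:640];P=px2w(n,u,v,d);h=cv2.cvtColor(im,cv2.COLOR_BGR2HSV).astype(int)
    near=(d>0)&(np.hypot(P[...,0]-.58,P[...,1]+.045)<.09)&(P[...,2]>.05)&(P[...,2]<.17)
    for nm,m in dict(panel=near&(h[...,0]<=9)&(h[...,1]>130),deck=near&(h[...,0]>12)&(h[...,0]<28)&(h[...,1]>60)&(P[...,2]<.135)).items():
        q=P[m]
        if len(q)>20:
            nn,c,J=plane(q);print(n,nm,len(q),J.sum(),nn,"tilt",np.degrees(np.arccos(nn[2])),"c",c)
            if nm=="panel":
                N=np.array([-.410,-.1725,.8957]);print("  angle to deck",np.degrees(np.arccos(nn@N)),"height over unpushed face",np.percentile((q-[.580,-.046,.106])@N,[5,50,95]))
                x=np.array([.922*.8957,.388*.8957,.4446]);y=np.cross(N,x);e=q-[.580,-.046,.106];print("  x range",np.percentile(e@x,[0.5,99.5]),"y",np.percentile(e@y,[.5,99.5]))
cv2.imwrite(f"pics/c{k}.png",np.hstack(out))
E
python3 look.py 9
```

```text
time: 11.72
tool_pos: [0.5713, -0.0505, 0.117]
tcp_rot: [0.98, 0.197, 0.0, 0.002]
wrist_force: [-17.8, -8.5, 24.6]
opening: 0.0151
11.725 [-17.7872  -8.4762  24.5713] [-0.9789  2.1082  0.0112] [ 0.5713 -0.0505  0.117 ]
side panel 26 22 [-0.2699 -0.2065  0.9405] tilt 19.863887418690926 c [ 0.5707 -0.0305  0.1063]
  angle to deck 8.634394192845512 height over unpushed face [-0.0037  0.0012  0.0052]
  x range [-0.0328  0.0342] y [-0.0077  0.0302]
side deck 485 181 [-0.4208 -0.1447  0.8955] tilt 26.423163446782358 c [ 0.5891 -0.022   0.1013]
scene panel 22 18 [-0.9213 -0.371   0.1169] tilt 83.28633675868703 c [ 0.6133 -0.0348  0.1155]
  angle to deck 56.878134112307265 height over unpushed face [-0.0093 -0.0064 -0.0003]
  x range [0.0019 0.0375] y [-0.0286  0.0247]
scene deck 319 107 [-0.3904 -0.167   0.9054] tilt 25.123924409970883 c [ 0.6136 -0.0473  0.1081]
```

View pics/c9.png

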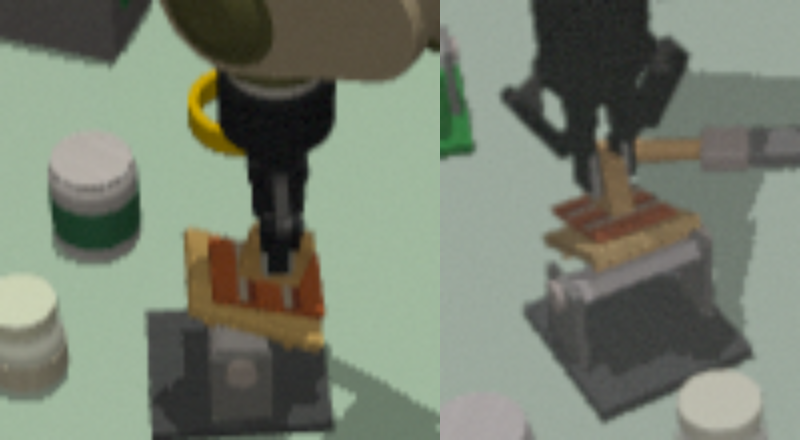

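```bash
sed -i 's/h\[...,0\]<=9)&(h\[...,1\]>130)/(h[...,0]<=9)|(h[...,0]>174))\&(h[...,1]>100)/; s/panel=near&(/panel=near\&((/' look.py; grep -n "panel=near" look.py; python3 - <<'E'
from m import *
for n,(u,v) in dict(side=(315,172),scene=(395-240,0)).items():
    pass
z=np.load("pics/side9.npz");h=cv2.cvtColor(z["im"],cv2.COLOR_BGR2HSV)
for u in range(296,336,4): print(u,[tuple(h[v,u]) for v in (160,166,170,175)])
z=np.load("pics/scene9.npz");h=cv2.cvtColor(z["im"],cv2.COLOR_BGR2HSV)
for u in range(264,308,4): print(u,[tuple(h[v,u]) for v in (200,204,207)])
E
```

```text
11:    for nm,m in dict(panel=near&(((h[...,0]<=9)|(h[...,0]>174))&(h[...,1]>100),deck=near&(h[...,0]>12)&(h[...,0]<28)&(h[...,1]>60)&(P[...,2]<.135)).items():
296 [(np.uint8(19), np.uint8(132), np.uint8(124)), (np.uint8(26), np.uint8(75), np.uint8(133)), (np.uint8(36), np.uint8(55), np.uint8(120)), (np.uint8(58), np.uint8(35), np.uint8(183))]
300 [(np.uint8(20), np.uint8(137), np.uint8(167)), (np.uint8(20), np.uint8(139), np.uint8(114)), (np.uint8(20), np.uint8(143), np.uint8(116)), (np.uint8(19), np.uint8(139), np.uint8(119))]
304 [(np.uint8(10), np.uint8(194), np.uint8(126)), (np.uint8(11), np.uint8(200), np.uint8(102)), (np.uint8(9), np.uint8(186), np.uint8(104)), (np.uint8(12), np.uint8(185), np.uint8(99))]
308 [(np.uint8(17), np.uint8(81), np.uint8(114)), (np.uint8(11), np.uint8(192), np.uint8(101)), (np.uint8(10), np.uint8(192), np.uint8(105)), (np.uint8(10), np.uint8(181), np.uint8(93))]
312 [(np.uint8(18), np.uint8(145), np.uint8(88)), (np.uint8(18), np.uint8(144), np.uint8(101)), (np.uint8(10), np.uint8(164), np.uint8(81)), (np.uint8(10), np.uint8(171), np.uint8(82))]
316 [
[... 1758 characters left out ...]
88 [(np.uint8(14), np.uint8(118), np.uint8(95)), (np.uint8(10), np.uint8(130), np.uint8(98)), (np.uint8(12), np.uint8(121), np.uint8(103))]
292 [(np.uint8(13), np.uint8(74), np.uint8(90)), (np.uint8(9), np.uint8(134), np.uint8(110)), (np.uint8(19), np.uint8(101), np.uint8(111))]
296 [(np.uint8(25), np.uint8(41), np.uint8(105)), (np.uint8(10), np.uint8(119), np.uint8(107)), (np.uint8(19), np.uint8(98), np.uint8(128))]
300 [(np.uint8(66), np.uint8(20), np.uint8(126)), (np.uint8(19), np.uint8(94), np.uint8(119)), (np.uint8(19), np.uint8(92), np.uint8(130))]
304 [(np.uint8(65), np.uint8(25), np.uint8(121)), (np.uint8(18), np.uint8(83), np.uint8(135)), (np.uint8(17), np.uint8(43), np.uint8(113))]
```

```bash
cat > an.py <<'E'
from h import *
import sys
np.set_printoptions(precision=4,suppress=True)
N=np.array([-.410,-.1725,.8957]);N/=np.linalg.norm(N);x=np.array([.922*.8957,.388*.8957,.4446]);x/=np.linalg.norm(x);y=np.cross(N,x);C=np.array([.580,-.046,.106])
def ana(n,im,d,P):
    h=cv2.cvtColor(im,cv2.COLOR_BGR2HSV).astype(int);hi={'side':155,'scene':108,'wrist':150}[n]
    near=(d>0)&(np.hypot(P[...,0]-.58,P[...,1]+.045)<.08)&(P[...,2]>.06)&(P[...,2]<.16)
    E=(P-C)@np.c_[x,y,N]
    m=near&(h[...,0]<14)&(h[...,1]>hi)&(E[...,2]<.02)
    mk=near&(h[...,0]>=14)&(h[...,0]<28)&(h[...,1]>60)&(h[...,1]<hi)&(E[...,2]<.006)&(E[...,2]>-.016)
    q=P[m];nn,c,J=plane(q,.0015);e=E[m][J]
    nx=nn@x/(nn@N);ny=nn@y/(nn@N)
    print(n,"panel",len(q),J.sum(),"slope err x,y deg",np.degrees([nx,ny]),"z",np.percentile(e[:,2],[5,50,95]),"x",np.percentile(e[:,0],[.5,99.5]),"y",np.percentile(e[:,1],[.5,99.5]))
    r=cv2.minAreaRect((e[:,:2]*1000).astype(np.float32));print("   rect",r)
    e=E[mk];print("   deck",len(e),"z",np.percentile(e[:,2],[5,25,50,75,95]),"x",np.percentile(e[:,0],[1,99]),"y",np.percentile(e[:,1],[1,99]))
if __name__=="__main__":
    k=sys.argv[1]
    if len(sys.argv)>2:
        s=arm.state();print(s['time'],s['wrist_force'],s['ft_torque'],s['tool_pos'],s['tcp_rot'])
        for n in ["wrist","side","scene"]:
            i=viewer.camera_info(n);im,d=viewer.get_image(n);np.savez(f"pics/{n}{k}.npz",im=im,d=d,T=i["world_from_camera"])
            cv2.imwrite(f"pics/{n}{k}.png",im)
    for n in ["side","scene"]:
        z=np.load(f"pics/{n}{k}.npz");v,u=np.mgrid[0:400,0:640];ana(n,z["im"],z["d"],px2w(n,u,v,z["d"]))
    try:
        im,h,d,P=wrist_cloud(f"pics/wrist{k}.npz");ana("wrist",im,d,P)
    except FileNotFoundError: pass
E
python3 an.py 9; python3 an.py 10 live
```

```text
side panel 236 116 slope err x,y deg [ 8.5208 -1.7113] z [-0.0059 -0.001   0.0057] x [-0.0399  0.0364] y [-0.0231  0.0315]
   rect ((-1.7489509582519531, 4.442790985107422), (55.31492233276367, 76.76958465576172), 88.86658477783203)
   deck 290 z [-0.0149 -0.0131 -0.0117 -0.0098  0.0035] x [-0.0477  0.0511] y [-0.0372  0.0403]
scene panel 120 77 slope err x,y deg [ 9.8645 -0.0115] z [-0.0062 -0.0032  0.0059] x [-0.0317  0.0391] y [-0.0306  0.0245]
   rect ((2.3788623809814453, -3.12200927734375), (71.09978485107422, 55.82837677001953), 3.814573287963867)
   deck 167 z [-0.0154 -0.0131 -0.0111 -0.0102  0.0029] x [-0.0366  0.0527] y [-0.0409  0.0361]
11.825 [-18.0005  -8.823   26.6293] [-0.9397  2.1548  0.0237] [ 0.5713 -0.0505  0.117 ] [0.9805 0.1967 0.0002 0.0022]
side panel 233 118 slope err x,y deg [9.1598 2.5885] z [-0.0066 -0.0023  0.0062] x [-0.0409  0.0372] y [-0.0257  0.0311]
   rect ((-1.7425651550292969, 2.2842884063720703), (78.2779769897461, 57.84471893310547), 0.19298917055130005)
   deck 297 z [-0.015  -0.0129 -0.0116 -0.0095  0.0037] x [-0.0471  0.0512] y [-0.0376  0.0413]
scene panel 123 77 slope err x,y deg [10.0687 -0.5655] z [-0.0064 -0.0032  0.0052] x [-0.0313  0.0388] y [-0.0308  0.0257]
   rect ((3.860546112060547, -2.3932323455810547), (56.438133239746094, 69.97407531738281), 89.39733123779297)
   deck 166 z [-0.0154 -0.0133 -0.0111 -0.0104  0.0032] x [-0.0373  0.0524] y [-0.0407  0.0363]
wrist panel 5803 5151 slope err x,y deg [9.2833 0.1799] z [-0.0066 -0.0041  0.001 ] x [-0.0136  0.036 ] y [-0.0302  0.0286]
   rect ((3.5642662048339844, -0.8448429107666016), (59.49467849731445, 65.98948669433594), 89.98851776123047)
   deck 7519 z [-0.0141 -0.0126 -0.0121 -0.0117 -0.0013] x [-0.0428  0.0496] y [-0.04    0.0385]
```

View pics/wrist10.png

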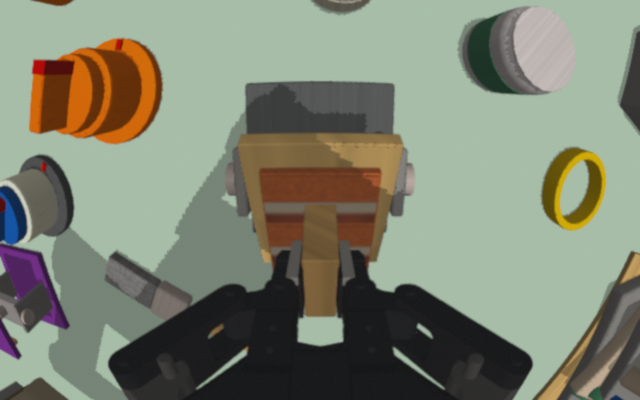

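```bash
python3 -m handwheel '[0,-0.001,-0.0005,-0.003,0, 0,-0.002,-0.001,-0.006,0, 0,-0.0025,-0.001,-0.008,0, 0,-0.0025,-0.001,-0.008,0]'
python3 an.py 11 live
```

```text
time: 12.48
tool_pos: [0.5691, -0.0516, 0.1093]
tcp_rot: [0.98, 0.197, 0.001, 0.002]
wrist_force: [-17.6, -9.2, 27.7]
opening: 0.0145
12.475 [-17.5681  -9.2216  27.7212] [-0.8116  1.8874  0.0272] [ 0.5691 -0.0516  0.1093] [0.9805 0.1966 0.0006 0.0023]
side panel 225 106 slope err x,y deg [ 0.3941 -0.0874] z [-0.0067 -0.0053 -0.0041] x [-0.0421  0.0362] y [-0.0252  0.0325]
   rect ((-2.4452362060546875, 5.415508270263672), (56.38652420043945, 78.28900909423828), 85.02986145019531)
   deck 280 z [-0.0151 -0.013  -0.0113 -0.0063  0.0008] x [-0.0491  0.0511] y [-0.0394  0.041 ]
scene panel 94 47 slope err x,y deg [ 3.0113 -1.1368] z [-0.0071 -0.005  -0.0035] x [-0.027   0.0401] y [-0.0311  0.0272]
   rect ((6.737361907958984, -1.3988628387451172), (59.41899490356445, 67.62326049804688), 89.78497314453125)
   deck 176 z [-0.0154 -0.0131 -0.0111 -0.0047  0.0022] x [-0.0368  0.0524] y [-0.0406  0.0367]
wrist panel 5882 5058 slope err x,y deg [0.8455 0.1956] z [-0.0069 -0.0055 -0.0046] x [-0.0311  0.0352] y [-0.0303  0.0285]
   rect ((-0.9641189575195312, -0.8747425079345703), (59.51435089111328, 73.82533264160156), 89.99879455566406)
   deck 8757 z [-0.0139 -0.0126 -0.0121 -0.0117 -0.0028] x [-0.045   0.0496] y [-0.04    0.0384]
```

```bash
python3 -m handwheel '[0,0,0,-0.002,0, 0,0.0005,0,-0.004,0, 0,0.0005,0,-0.004,0]'
python3 an.py 12 live
```

```text
time: 13.0
tool_pos: [0.5691, -0.0517, 0.1086]
tcp_rot: [0.98, 0.197, 0.001, 0.003]
wrist_force: [-30.0, -6.6, 56.3]
opening: 0.0151
13.0 [-30.0157  -6.6191  56.2959] [-0.528   4.2582  0.0849] [ 0.5691 -0.0517  0.1086] [0.9804 0.1969 0.0009 0.0031]
side panel 221 106 slope err x,y deg [ 0.7967 -2.2131] z [-0.008  -0.0058 -0.004 ] x [-0.043  0.036] y [-0.0277  0.0301]
   rect ((-3.4771652221679688, 1.3051795959472656), (58.717594146728516, 79.84292602539062), 88.49266052246094)
   deck 282 z [-0.015  -0.0133 -0.0117 -0.007  -0.0002] x [-0.0481  0.0504] y [-0.0387  0.0417]
scene panel 89 44 slope err x,y deg [2.1845 0.2471] z [-0.0065 -0.0049 -0.0039] x [-0.0031  0.0396] y [-0.0309  0.0259]
   rect ((20.392486572265625, -1.3732414245605469), (58.49264144897461, 41.33671188354492), 82.49811553955078)
   deck 168 z [-0.0151 -0.0129 -0.011  -0.0048  0.0025] x [-0.0364  0.052 ] y [-0.041   0.0363]
wrist panel 5943 5099 slope err x,y deg [0.4051 0.1543] z [-0.007  -0.0057 -0.0049] x [-0.0314  0.0351] y [-0.0303  0.0285]
   rect ((-0.605804443359375, -1.0119609832763672), (73.1793441772461, 59.58720779418945), 0.12990827858448029)
   deck 8896 z [-0.014  -0.0127 -0.0123 -0.0118 -0.0027] x [-0.0449  0.0496] y [-0.0399  0.0384]
```

```bash
python3 -m handwheel '[0,-0.001,-0.001,0.004,0, 0,-0.002,-0.0015,0.008,0, 0,-0.003,-0.0025,0.0117,0, 0,-0.003,-0.0025,0.0117,0, 0,-0.003,-0.0025,0.0117,0]'
cat >> an.py <<'E'
    e0=(P-C)@np.c_[x,y,N];hh=h
    m=(d>0)&(abs(e0[...,0])<.049)&(abs(e0[...,1])<.039)&(e0[...,2]>-.016)&(e0[...,2]<.004)&(h[...,0]>14)&(h[...,0]<28)&((e0[...,0]>.039)|(abs(e0[...,1])>.033))
    nn,c,J=plane(P[m],.0015);print("wrist deck margin",J.sum(),"slopes",np.degrees([nn@x/(nn@N),nn@y/(nn@N)]),"z at centre",(nn@(c-C))/(nn@N))
E
python3 an.py 13 live; python3 an.py 12 | tail -1
```

```text
time: 13.78
tool_pos: [0.5666, -0.0527, 0.1144]
tcp_rot: [0.98, 0.197, -0.0, 0.001]
wrist_force: [-7.2, -1.9, 8.1]
opening: 0.0148
13.775 [-7.1783 -1.9137  8.1084] [-0.2342  0.7665  0.0817] [ 0.5666 -0.0527  0.1144] [ 0.9804  0.1969 -0.0001  0.0007]
side panel 222 108 slope err x,y deg [-0.0594  0.1481] z [-0.0011  0.0004  0.0015] x [-0.0426  0.0363] y [-0.0244  0.0318]
   rect ((-3.2590293884277344, 3.6560440063476562), (78.9529037475586, 57.22200393676758), 0.5789474248886108)
   deck 322 z [-0.0136 -0.0092 -0.0067 -0.0038  0.0034] x [-0.0485  0.0511] y [-0.0379  0.0416]
scene panel 90 42 slope err x,y deg [53.0158 -3.9792] z [-0.0049 -0.0019  0.0014] x [0.0276 0.0378] y [-0.0301  0.0273]
   rect ((32.33907699584961, -1.0440635681152344), (58.05241394042969, 8.160077095031738), 86.09452819824219)
   deck 208 z [-0.014  -0.0104 -0.007  -0.0051  0.003 ] x [-0.0365  0.0527] y [-0.0407  0.0374]
wrist panel 5878 5044 slope err x,y deg [0.7697 0.1271] z [-0.0009  0.0004  0.0013] x [-0.0308  0.0351] y [-0.0303  0.0285]
   rect ((-0.3320770263671875, -1.1024932861328125), (71.92578125, 59.79534149169922), 0.27416959404945374)
   deck 9614 z [-0.0132 -0.0071 -0.0065 -0.0061  0.0002] x [-0.0449  0.0497] y [-0.0399  0.0383]
wrist deck margin 5263 slopes [0.1003 0.1364] z at centre -0.006414348889375525
wrist deck margin 5313 slopes [0.1023 0.1138] z at centre -0.01227042845072877
```

View pics/wrist13.png

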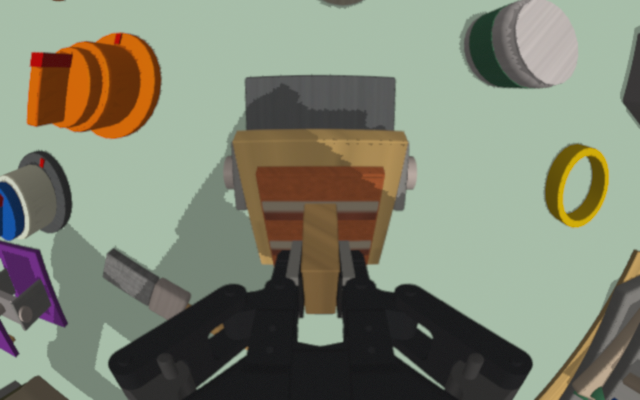

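```bash
python3 -m handwheel '[0,0,0,0,0, 0,0,0,0,0, 0,0,0,0,0]' && python3 an.py 14 live | grep -v scene
```

```text
time: 14.3
tool_pos: [0.5666, -0.0526, 0.1143]
tcp_rot: [0.98, 0.197, -0.0, 0.001]
wrist_force: [-7.2, -1.4, 7.7]
opening: 0.0151
14.3 [-7.1792 -1.4022  7.7332] [-0.2683  0.8282  0.1214] [ 0.5666 -0.0526  0.1143] [ 0.9804  0.1969 -0.0001  0.0006]
side panel 225 109 slope err x,y deg [1.2432 2.0637] z [-0.0017  0.0003  0.0018] x [-0.0424  0.0364] y [-0.0269  0.0306]
   rect ((-3.8383445739746094, 2.037538528442383), (56.26729965209961, 79.5477294921875), 87.59247589111328)
   deck 317 z [-0.0136 -0.0089 -0.0065 -0.0044  0.0026] x [-0.0482  0.0507] y [-0.0349  0.0418]
   rect ((33.59189987182617, -0.44207191467285156), (9.344667434692383, 58.198829650878906), 4.259570121765137)
   deck 206 z [-0.0141 -0.0107 -0.007  -0.0051  0.0027] x [-0.0352  0.052 ] y [-0.0405  0.0369]
wrist panel 5870 5013 slope err x,y deg [0.8245 0.172 ] z [-0.001   0.0004  0.0012] x [-0.0309  0.0352] y [-0.0302  0.0285]
   rect ((0.09452056884765625, -0.8253841400146484), (59.6295051574707, 71.19479370117188), 89.75045013427734)
   deck 9612 z [-0.0132 -0.0072 -0.0066 -0.0062  0.0002] x [-0.0447  0.0497] y [-0.0399  0.0384]
wrist deck margin 5277 slopes [0.1007 0.1086] z at centre -0.006473680152849574
```

View pics/side13.png

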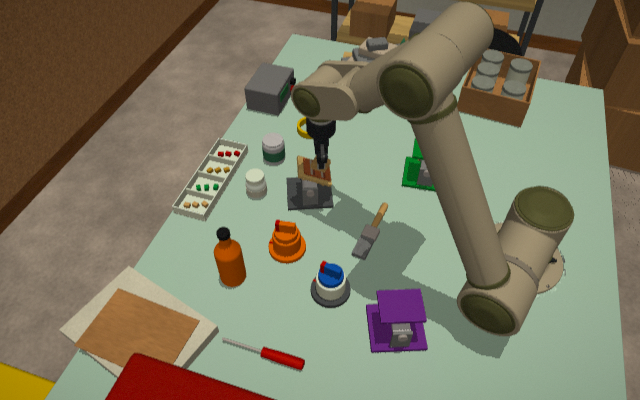

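The side view shows the cap's red end over its mark at about (322,270). The panel is held on the deck at about (314,170), and nothing else has moved. Force and pose are steady, so I'm handing in.

```bash
python3 -c "
from bench import arm;print(arm.finish_job())
s=arm.state();print(s['time'],s['tool_pos'],s['wrist_force'],s['opening'])"
```

```text
the job is handed in; nothing more can be done
None
the job is handed in; nothing more can be done
```

I shut the cap, then picked up the panel and pressed it onto the sloping deck. I handed the job in at about 14.3 s with the panel still gripped and pressed; no verdict is reported.

- **Cap:** I turned it about 53° clockwise until the torque rose to 1.6 N m at the hard stop. Its red end stands over the mark.
- **Panel:** The moves cannot tilt the tool, so I pressed the panel's uphill edge on the deck until the rib pivoted in the pads. I bottomed the deck to seat it, which took the wrist force to about 64 N against the 120 N limit. Then I backed off along the deck's normal.

| Last check | Measured | Allowed |
|---|---|---|
| Deck pushed in | about 6.4 mm | 1.5 to 10.5 mm |
| Parallel to the deck (wrist camera) | about 0.7° (0.013 rad) | 0.045 rad |
| Centred along the slope | about -3 to -5 mm | ±12 mm |
| Centred across the slope | about -1 mm | ±12 mm |
| Square to the deck | about 0.3° (0.005 rad) | 0.12 rad |
| Wrist force along the deck's normal | about 10 N | over 2 N |

The arm's pose and force stayed steady over a final hold. The views show nothing else moved.

The parallel figure rests on the wrist camera. The side camera has few panel pixels: it gave errors up to about 2° and put the panel 2 to 4 mm to the other side across the slope. The scene camera's last fit was unusable because the arm and rib hid the panel.

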